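# Load the measuring cylinder and index the dispensing turntable

## Robot

A 6-joint arm with a two-finger parallel gripper is mounted at the origin on the work surface. World frame = base frame: x ahead of the robot, y to its left, z up, the work surface at z = 0. Lengths are in m, angles in degrees, forces in N, time in s.
With the tool pointing down it reaches from about 0.4 to 0.825 m from the base axis. Payload 7 kg.
Tool frame: the origin (TCP) lies on the front face of the gripper's body, between the roots of the fingers; the fingertips stand 66 mm ahead of it and the grasp point (between the pads) lies 47 mm ahead of it (ctrl.grasp_offset is the z of the grasp point in the tool frame, in m); z points along the fingers, y is the direction in which the jaws open and shut (so a half turn about z gives the same grasp; the last joint's range is limited). The gripper opens to 88 mm and grips with 3 to 60 N. Pads are 19 mm wide; open, the fingers measure 130 mm over their backs; the gripper's body (78 mm by 193 mm) begins 47 mm behind the grasp point.
Start: joints at [86.236, 20.546, 0.682, 0, -70.136, -16.507], TCP at [0.234, 0.633, 0.292] pointing down, gripper open.
Joint ranges: [-176.03, 176.03], [-82.01, 121.73], [-58.28, 71.71], [-173.87, 95.51], [-174.79, -0.11], [-173.66, 173.66]. Speed limits (degrees/s): [136.94, 136.94, 172.46, 180, 180, 180].

## Interface

Orientations are given as [roll, pitch, yaw] about the fixed x, y, z axes, in that order (R = Rz(yaw) Ry(pitch) Rx(roll)).
In Python, from plant import ctrl gives the robot as it stands.
- The arm moves only by the shell command python3 -m creep 'ROWS'. ROWS is JSON, a list of rows, each a list of 7 numbers: the turn, a rotation vector about the tool's x, y, z in rad, then the shift along the tool's x, y, z in m, then the opening, from 0 (shut) to 1 (fully open). In form: [[wx, wy, wz, dx, dy, dz, grip], ...]. A call has 1 to 12 rows; each row is the pose to reach, as a shift and turn from the pose commanded when the call began, along the tool's axes at that moment; what a row does not reach only later rows make up. A row lasts 1/12 s, in which the tool goes at most 41.7 mm and 7.16 degrees, less where a joint would pass 70% of its speed; a pose out of reach is approached as far as the arm can. A call with a gripper value outside its range is refused whole. The fingers move at their own pace and stop on an object; the grip force is fixed at half the most. Time passes only in rows, so rows that repeat a pose let the fingers close. It gives the time, the measured TCP pose, the force and the opening at its end, in the units of the state.
- ctrl.get_obs(): the state, without advancing time (a new reading comes with each control period).
- ctrl.snapshot(name): name is "side" or "top"; returns the picture (400x640x3 uint8, blue, green, red); there is no depth.
- ctrl.camera_model(name): a dict with "K" (3x3 intrinsics, pixels), "distortion" ([k1, k2, p1, p2, k3] as OpenCV has them; the pictures are not rectified), "rvec" (rotation vector, rad) and "tvec" (3), from world to camera coordinates, as OpenCV has them. Camera axes: x right, y down, z forward; pixel columns grow to the right and rows downward; lengths in m; the calibration is good to about 2 mm. A picture is of the moment at which its call begins. camera_model takes no time and is no camera call.
- ctrl.close_job(): hands the job in, once; it reports no verdict.
The state is a dict: "clock": time; "joint_pos": joint angles; "qvel": joint speeds; "tau": joint torques, N m; "tool_pos": TCP position; "orientation": TCP orientation; "force": force on the tool from outside, world axes, zero at the start; "moment": the same for the moment, N m; "opening": finger opening in m.
Only numpy, scipy, OpenCV 4.12 (cv2) and the standard library are available. Lean on these libraries where they do the work, as an engineer would, in place of code of your own. Each camera call takes 0.05 s, during which the arm holds its last target.

## Task

Bring the tall graduated cylinder under the dispensing nozzle: first stand it upright, without dropping it, in the middle of the empty rubber place that comes next to the nozzle, the one that a clockwise turn (seen from above) of the turntable will bring under the nozzle. Then pull the black spring index ring up out of its notch, swing the turntable clockwise by exactly one notch, and let the ring snap fully home again, so that the nozzle points into the cylinder's mouth. The cylinder and the two beakers on the turntable must stay standing in the middle of their places; leave everything else on the bench as it is.

Things in the scene. Friction and masses are not known exactly. Their poses are not given: they have to be found in the camera images.
- station: Fixed dispensing station. Origin: on the bench at the turntable's axis; x axis towards the place under the nozzle and on to the column (190 mm out, head 341 mm high) and supply bottle (out to 325 mm); z up. On a notched steel index plate (316 mm diameter, 12 mm notches in its rim every 60 degrees) turns an aluminium turntable, 276 mm diameter, with five rubber places and the index ring.
- turntable (a joint): Angle of the turntable, rad: 0 at the start, growing clockwise seen from above; next notch at 1.047. Easy bearing with slight drag, stays where it is left; locked (about 0.01 rad of play) while the pin is in a notch. Places at the start, counter-clockwise from the station's x axis: 0 (beaker_a), 60 (free_place), 120 and 180 (empty), 300 degrees (beaker_b); index ring at 240.
- index_ring (a joint): Lift of the index ring, m: 0 = pin fully home in its notch, 0.015 = up at its stop. The 10 mm round-tipped pin is clear of the notch above 0.010. A spring pushes it down with about 6 N at 0, 12 N at 0.015. Let go between notches, the pin rides on the plate with the ring about 0.009 up, and drops in at the next notch.
- ring_grip (a point): Grip point on the index ring's axis: black knurled upright knob, 36 mm diameter, 36 mm high (24 mm below to 12 mm above this point; top 116 mm above the bench at rest), over a 38 mm housing whose top is 26 mm below it. It rides on the turntable, 145 mm from its axis: lifted, it pulls the pin; held up and carried round that circle, it turns the turntable.
- free_place (a point): Centre of the top of the empty rubber place to load (70 mm diameter, 55 mm above the bench, 102 mm from the turntable's axis, as all the places); turns with the turntable.
- nozzle_tip (a point): Tip of the dispensing nozzle, 270 mm above the bench, pointing down, 102 mm from the turntable's axis; a 12 mm steel pipe at 302 mm height joins it to the column.
- tall_cylinder: Tall graduated cylinder of clear glass, 200 mm high: tube 32 mm outside diameter, grey hexagonal foot 66 mm across corners, grey guard collar 50 mm wide from 118 to 129 mm above the underside; about 0.19 kg, tips easily. Origin: centre of the underside, z along the tube. Best gripped on the bare tube above the collar.
- cylinder_mouth (a point): Centre of the tall cylinder's mouth, on its axis 200 mm above its underside; 28 mm inside diameter.
- short_cylinder: Bystander: short graduated cylinder, 128 mm high, tube 22 mm, foot 52 mm. Origin: centre of the underside.
- dropper_bottle: Bystander: amber dropper bottle, 44 mm diameter, 118 mm high. Origin: centre of the underside.
- beaker_a: Glass beaker, 54 mm diameter, 68 mm high, standing on the place under the nozzle at the start; rides with the turntable. Origin: centre of the underside.
- beaker_b: Glass beaker like beaker_a, standing on the place at 300 degrees at the start; rides with the turntable. Origin: centre of the underside.
- place_a (a point): Centre of the top of the rubber place on which beaker_a stands; turns with the turntable.
- place_b (a point): Centre of the top of the rubber place on which beaker_b stands; turns with the turntable.
- tube_rack: Bystander: yellow tube rack, 105 x 215 x 52 mm. Origin: centre of the underside.
- tip_box: Bystander: tip box with clear lid, 85 x 122 x 64 mm. Origin: centre of the underside.
- pipette: Bystander: hand pipette lying down, about 255 mm long, 24 mm high. Origin: underside, near mid-length.
Mind the look-alikes: they are no part of the job. Leave any red look-alike of the beaker_b alone.

How it is judged:
By the outcome, as a careful person would: the job done as asked, in the order asked, and still so for the second after the job is handed in, with the robot touching nothing.
It also fails if it takes over 67 s, if anything falls off the work surface, if the arm or the gripper's body presses on something with over 40 N, if the wrist force passes 120 N, or if a joint passes its speed limit or range.

## Working session

There is one attempt and no reset: what is moved stays moved. The work goes in short steps, Python scripts to look and compute and a shell command to move; the robot and the scene stay as the last step left them, time stands still between calls to the robot, and variables do not carry over. Pictures are saved under pics/ and viewed, and the job is handed in when it is done.

```bash
ls; mkdir -p pics
python3 - <<'E'
from plant import ctrl
import cv2,json
for n in("side","top"):
    cv2.imwrite(f"pics/{n}0.png",ctrl.snapshot(n)); print(n,ctrl.camera_model(n))
print(ctrl.get_obs(), ctrl.grasp_offset)
E
```

```text
pics
side {'K': array([[403.27488816,   0.        , 320.27031139],
       [  0.        , 403.27488816, 200.72490686],
       [  0.        ,   0.        ,   1.        ]]), 'distortion': array([0.01187801, 0.        , 0.        , 0.        , 0.        ]), 'rvec': array([ 0.09211108, -2.92237821,  1.04946264]), 'tvec': array([0.54171368, 0.17408437, 1.33829362])}
top {'K': array([[464.76641238,   0.        , 329.25901695],
       [  0.        , 464.76641238, 201.01024854],
       [  0.        ,   0.        ,   1.        ]]), 'distortion': array([-0.00405825,  0.        ,  0.        ,  0.        ,  0.        ]), 'rvec': array([ 2.14570708, -2.11193551,  0.20499341]), 'tvec': array([-0.04654844,  0.53118993,  1.84679182])}
{'clock': 0.1, 'joint_pos': array([ 8.62367796e+01,  2.05859236e+01,  6.40219191e-01, -1.82479708e-02,
       -7.01360434e+01, -1.65050278e+01]), 'qvel': array([0.02400296, 0.02654337, 0.0927183 , 0.0719537 , 0.07974356,
       0.09017857]), 'tau': array([-8.14312807e-04, -5.84162879e+01,  2.93752849e+01,  7.01546788e+00,
        1.01720323e-02, -4.87696207e-05]), 'tool_pos': array([0.23374829, 0.63287744, 0.29133968]), 'orientation': array([ 1.79916747e+02, -6.77817041e-03, -2.02744560e+01]), 'force': array([ 0.46982669, -0.6041505 ,  0.53146237]), 'moment': array([-0.00527996, -0.00576587,  0.04747208]), 'opening': 0.08732642175324556} 0.0468
```

View pics/side0.png

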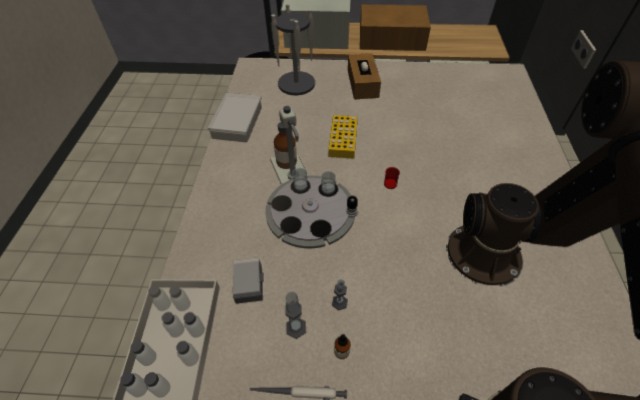

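View pics/top0.png

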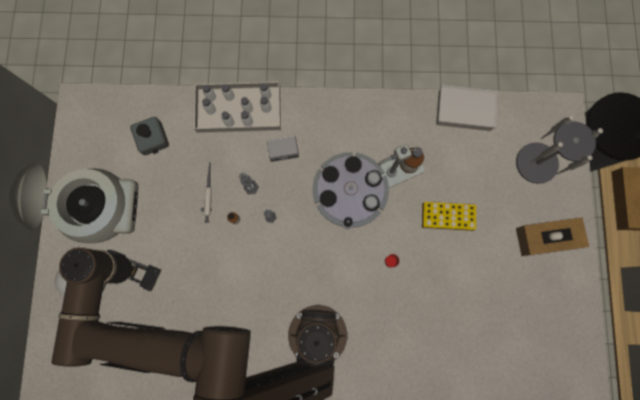

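The side view shows the turntable near (310,208), the tall cylinder near (295,315), the short cylinder near (340,295), the red beaker at (391,178) and the bottle at (343,345). In the top view the turntable is at (351,188) and the tall cylinder at (249,183). Next I enlarge these.

```bash
cat > h.py <<'E'
import numpy as np,cv2
from plant import ctrl
C={n:ctrl.camera_model(n) for n in("side","top")}
def proj(n,P):
    c=C[n]; return cv2.projectPoints(np.atleast_2d(np.array(P,float)),c["rvec"],c["tvec"],c["K"],c["distortion"])[0][:,0]
def ray(n,uv):
    c=C[n]; R=cv2.Rodrigues(c["rvec"])[0]
    p=cv2.undistortPoints(np.array([[uv]],float),c["K"],c["distortion"])[0,0]
    return -R.T@c["tvec"], R.T@np.array([p[0],p[1],1])
def atz(n,uv,z):
    o,d=ray(n,uv); return o+d*(z-o[2])/d[2]
def tri(s,t):
    A=[];b=[]
    for n,uv in(("side",s),("top",t)):
        o,d=ray(n,uv); d=d/np.linalg.norm(d); M=np.eye(3)-np.outer(d,d); A.append(M); b.append(M@o)
    A=np.vstack(A); b=np.hstack(b); x,*_=np.linalg.lstsq(A,b,rcond=None); return x, np.linalg.norm(A@x-b)
def crop(img,x,y,w,h,s,name):
    c=cv2.resize(img[y:y+h,x:x+w],None,fx=s,fy=s,interpolation=cv2.INTER_CUBIC)
    for i in range(0,w,10):
        cv2.line(c,(i*s,0),(i*s,6 if i%50 else 14),(0,255,0),1)
        if i%20==0: cv2.putText(c,str(x+i),(i*s,24),0,.35,(0,255,0),1)
    for i in range(0,h,10):
        cv2.line(c,(0,i*s),(6,i*s),(0,255,0),1)
        if i%20==0: cv2.putText(c,str(y+i),(8,i*s+4),0,.35,(0,255,0),1)
    cv2.imwrite(f"pics/{name}.png",c)
E
python3 - <<'E'
from h import *
s=cv2.imread("pics/side0.png");t=cv2.imread("pics/top0.png")
crop(s,250,100,130,150,4,"s1");crop(t,300,135,130,100,6,"t1")
crop(s,260,270,110,95,6,"s2");crop(t,220,150,80,80,7,"t2")
E
```

```text
(no output)
```

View pics/s1.png

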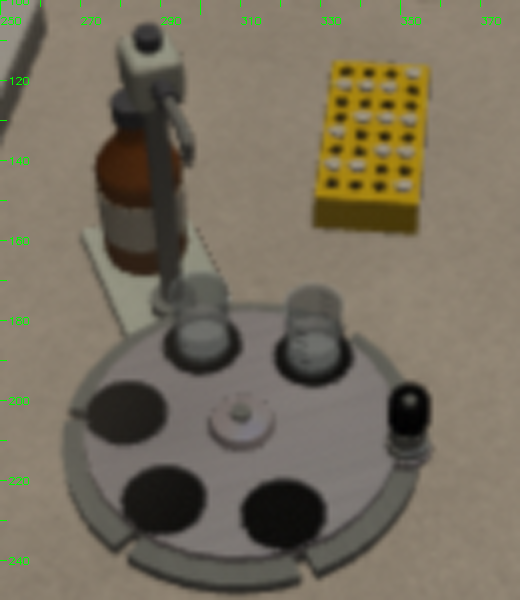

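View pics/t1.png

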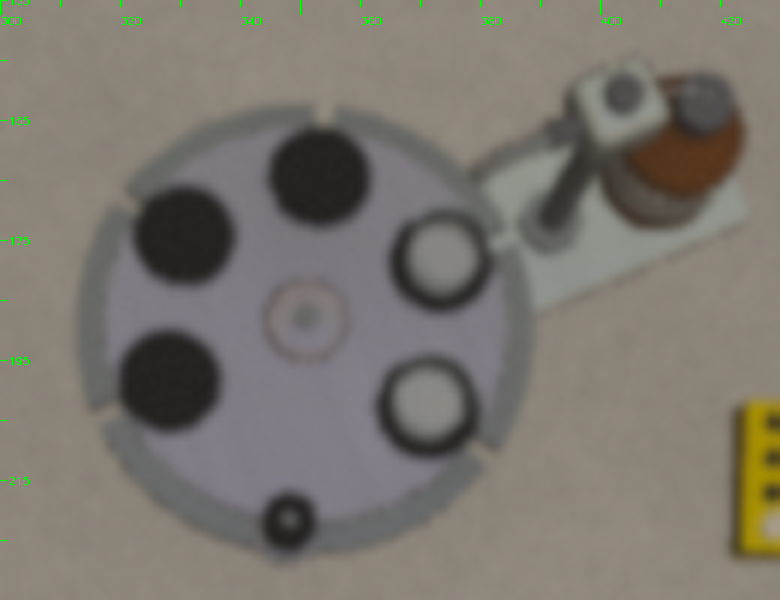

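View pics/s2.png

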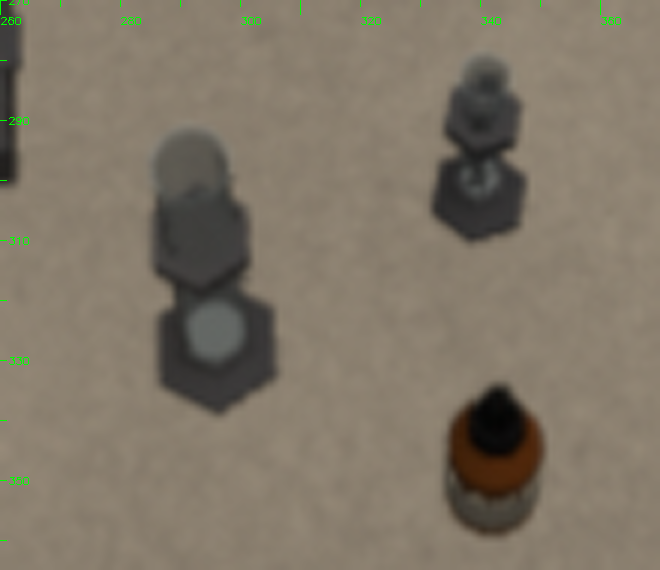

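View pics/t2.png

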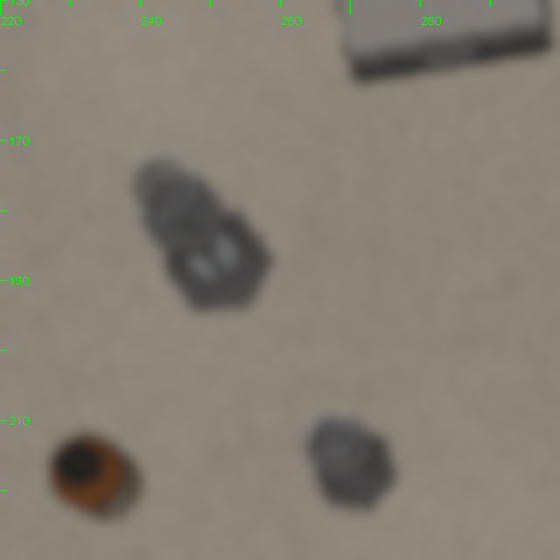

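The ring is at side (352,203) and top (348,221), with the nozzle column at top (391,172). Counter-clockwise from beaker_a (top 373,178), the free place is top (353,164) and side (281.5,203). Now I fit the station and the cylinder.

Run:
```python
from h import *
from scipy.optimize import least_squares
s=cv2.imread("pics/side0.png");t=cv2.imread("pics/top0.png")
def blob(img,uv,r,th):
    g=cv2.cvtColor(img,cv2.COLOR_BGR2GRAY).astype(float)
    f=8; x,y=int(uv[0]),int(uv[1]); c=g[y-r:y+r+1,x-r:x+r+1]; c=cv2.resize(c,None,fx=f,fy=f,interpolation=cv2.INTER_CUBIC)
    m=(c<th).astype(np.uint8); n,l,st,ce=cv2.connectedComponentsWithStats(m); k=1+np.argmax(st[1:,4])
    return ce[k]/f+[x-r-.5+.5/f,y-r-.5+.5/f], st[k,4]/f/f, st[k,:4]/f
sp={60:(281,203),120:(291,225),180:(321,228)}; tp={60:(353,164),120:(331,174),180:(328,198)}
for a in sp:
    sp[a]=blob(s,sp[a],15,75); tp[a]=blob(t,tp[a],12,75); print(a,sp[a],tp[a]); 
    print(" tri",tri(sp[a][0],tp[a][0]))
obs=[("side",a,sp[a][0]) for a in sp]+[("top",a,tp[a][0]) for a in tp]+[("top",0,(373.5,178.3)),("top",300,(371.3,203))]
def pts(p,a,r=.102):
    x,y,z,w=p; th=w+np.radians(a); return [x+r*np.cos(th),y+r*np.sin(th),z]
f=lambda p:np.concatenate([proj(n,pts(p,a))[0]-uv for n,a,uv in obs])
r=least_squares(f,[.6,-.1,.055,-1.2]); print(r.x,np.degrees(r.x[3])); print(r.fun.round(2).reshape(-1,2))
p=r.x
f2=lambda q:f([q[0],q[1],.055,q[2]]); r2=least_squares(f2,p[[0,1,3]]); print("z fixed",r2.x,r2.fun.round(2).reshape(-1,2))
P=[pts(p,0),pts(p,60)]; print("a,free",P)
g=pts(p,240,.145); g[2]=.104; print("ring",g,[proj(n,g) for n in C])
for nm,a,b in(("foot",(296,327.5),(252,187)),("collar",(292.6,306.5),(245.5,180)),("top",(291,297.5),(242,175.3))): print(nm,tri(a,b))
```

```text
60 (array([280.77661977, 202.85476201]), np.float64(269.015625), array([ 1.875,  7.375, 24.   , 16.   ])) (array([352.76001231, 164.03287949]), np.float64(215.75), array([ 3.875,  4.25 , 16.625, 16.5  ]))
 tri (array([ 0.68949191, -0.13305583,  0.05269135]), np.float64(0.0015996321875432647))
120 (array([290.03954025, 226.35259809]), np.float64(353.625), array([ 0.   ,  6.375, 31.   , 24.625])) (array([330.12991542, 173.77080302]), np.float64(214.765625), array([ 3.125,  4.125, 16.875, 16.25 ]))
 tri (array([ 0.64751825, -0.0400514 ,  0.04416376]), np.float64(0.00015587260269512627))
180 (array([321.08691119, 230.2221196 ]), np.float64(377.484375), array([ 0.   ,  6.625, 31.   , 24.375])) (array([327.62975265, 198.06751767]), np.float64(221.09375), array([ 3.75 ,  4.25 , 16.875, 16.625]))
 tri (array([ 0.54335212, -0.03099564,  0.04383635]), np.float64(0.0023173118066579027))
[ 0.58755014 -0.12454886  0.04615991 -1.13836313] -65.22340317363437
[[ 0.6   1.09]
 [ 0.36 -0.6 ]
 [-0.89 -0.8 ]
 [ 0.13  0.23]
 [ 0.29  0.13]
 [ 0.16 -0.06]
 [-0.52  0.11]
 [-0.53 -0.42]]
z fixed [ 0.58606209 -0.12187247 -1.1382374 ] [[ 0.71  0.12]
 [ 0.53 -1.48]
 [-0.53 -1.67]
 [-0.4   0.01]
 [-0.34 -0.04]
 [-0.49 -0.12]
 [-0.95 -0.05]
 [-0.97 -0.46]]
a,free [[np.float64(0.6302964294710799), np.float64(-0.21715963443273922), np.float64(0.046159912974500124)], [np.float64(0.689126565660146), np.float64(-0.13383487775157069), np.float64(0.046159912974500124)]]
ring [np.float64(0.44315228366297166), np.float64(-0.11134815731539845), 0.104] [array([[351.82260734, 201.52717336]]), array([[347.69031693, 220.96058153]])]
foot (array([ 0.59605822,  0.28835932, -0.00633308]), np.float64(0.001050738860541129))
collar (array([0.59424753, 0.29076713, 0.14013159]), np.float64(0.0018409526870251285))
top (array([0.59596216, 0.29419462, 0.20146245]), np.float64(0.0011846165019806542))
```

Run:
```python
from h import *
from scipy.optimize import least_squares
s=cv2.imread("pics/side0.png");t=cv2.imread("pics/top0.png")
def ell(img,uv,r,th):
    g=cv2.cvtColor(img,cv2.COLOR_BGR2GRAY)
    f=8; x,y=int(uv[0]),int(uv[1]); c=g[y-r:y+r+1,x-r:x+r+1]; c=cv2.resize(c,None,fx=f,fy=f,interpolation=cv2.INTER_CUBIC)
    m=(c<th).astype(np.uint8); m=cv2.morphologyEx(m,cv2.MORPH_OPEN,np.ones((49,49),np.uint8)); n,l,st,ce=cv2.connectedComponentsWithStats(m); k=1+np.argmax(st[1:,4])
    co=max(cv2.findContours((l==k).astype(np.uint8),0,1)[0],key=len); e=cv2.fitEllipse(co)
    return np.array(e[0])/f+[x-r-.5+.5/f,y-r-.5+.5/f], np.array(e[1])/f
sp={60:(281,203),120:(291,225),180:(321,228)}; tp={60:(353,164),120:(331,174),180:(328,198)}
for th in(55,65,75,85):
  S={a:ell(s,sp[a],14,th) for a in sp}; T={a:ell(t,tp[a],12,th) for a in tp}
  print(th,[(S[a][0].round(2),S[a][1].round(1),T[a][0].round(2)) for a in S])
  obs=[("side",a,S[a][0]) for a in sp]+[("top",a,T[a][0]) for a in tp]
  def pts(p,a,r=.102):
    x,y,z,w=p; h=w+np.radians(a); return [x+r*np.cos(h),y+r*np.sin(h),z]
  f=lambda p:np.concatenate([proj(n,pts(p,a))[0]-uv for n,a,uv in obs])
  r=least_squares(f,[.6,-.1,.055,-1.2]); print(r.x.round(4),np.degrees(r.x[3])); print(r.fun.round(2).reshape(-1,2).tolist())
p=r.x
crop(s,255,130,100,120,5,"s3")
```

```text
55 [(array([281.16, 202.89]), array([14.8, 19. ]), array([352.78, 164.03])), (array([290.21, 224.89]), array([16.7, 20.6]), array([330.12, 173.86])), (array([320.48, 228.43]), array([17.5, 20.4]), array([327.63, 198.06]))]
[ 0.5871 -0.1238  0.0528 -1.1344] -64.99833508403428
[[0.14, 0.13], [0.26, -0.05], [-0.07, -0.0], [-0.08, -0.09], [0.07, -0.16], [0.02, -0.16]]
65 [(array([281.18, 202.86]), array([15.3, 19.6]), array([352.76, 164.  ])), (array([290.13, 224.95]), array([17.2, 21.3]), array([330.17, 173.82])), (array([320.59, 228.71]), array([18.5, 20.7]), array([327.62, 198.03]))]
[ 0.587  -0.1237  0.0524 -1.1367] -65.12979215755877
[[0.15, 0.22], [0.32, -0.04], [-0.23, -0.16], [-0.04, -0.01], [0.02, -0.13], [-0.02, -0.15]]
75 [(array([281.14, 202.83]), array([15.7, 20.2]), array([352.76, 164.03])), (array([290.01, 225.09]), array([17.7, 22. ]), array([330.16, 173.8 ])), (array([320.64, 228.81]), array([19. , 21.3]), array([327.64, 198.05]))]
[ 0.5871 -0.1236  0.052  -1.1372] -65.15411005389163
[[0.18, 0.31], [0.4, -0.11], [-0.31, -0.19], [-0.04, -0.04], [0.03, -0.11], [-0.05, -0.17]]
85 [(array([281.09, 202.85]), array([16.1, 20.8]), array([352.79, 163.99])), (array([289.92, 225.21]), array([18.2, 22.8]), array([330.09, 173.78])), (array([320.68, 228.95]), array([19.6, 21.8]), array([327.6 , 198.06]))]
[ 0.5872 -0.1235  0.0517 -1.1376] -65.1790541950566
[[0.21, 0.37], [0.46, -0.15], [-0.4, -0.22], [-0.11, -0.0], [0.07, -0.1], [-0.06, -0.21]]
```

```bash
cat >> h.py <<'E'
def overlay(img,n,x,y,w,h,s,name,items):
    c=cv2.resize(img[y:y+h,x:x+w],None,fx=s,fy=s,interpolation=cv2.INTER_CUBIC)
    for col,P,closed in items:
        q=((proj(n,P)-[x,y]+.5)*s-.5).round().astype(np.int32)
        cv2.polylines(c,[q],closed,col,1)
    cv2.imwrite(f"pics/{name}.png",c)
def circ(x,y,z,r,n=48,ph=0):
    a=np.arange(n)*2*np.pi/n+ph; return np.c_[x+r*np.cos(a),y+r*np.sin(a),a*0+z]
E
python3 - <<'E'
from h import *
s=cv2.imread("pics/side0.png");t=cv2.imread("pics/top0.png")
x,y=.5955,.291
it=[((0,0,255),circ(x,y,.2,.016),True),((0,255,0),circ(x,y,.129,.025),True),((0,255,0),circ(x,y,.118,.025),True),((255,0,0),circ(x,y,.0,.033),True),((255,255,0),circ(x,y,.01,.033*.93),True),((0,255,255),np.array([[x,y,0],[x,y,.2]]),False)]
overlay(s,"side",265,280,60,70,8,"o1",it)
overlay(t,"top",225,160,50,45,10,"o2",it)
for n in C: print(n,ray(n,(320,200))[0])
i1=cv2.imread("pics/o1.png");i2=cv2.imread("pics/o2.png")
H=max(i1.shape[0],i2.shape[0]); o=np.zeros((H,i1.shape[1]+i2.shape[1],3),np.uint8);o[:i1.shape[0],:i1.shape[1]]=i1;o[:i2.shape[0],i1.shape[1]:]=i2;cv2.imwrite("pics/o.png",cv2.resize(o,None,fx=.8,fy=.8))
E
```

```text
side [0.47705656 0.75157829 1.1499287 ]
top [ 0.18540352 -0.02516315  1.91310268]
```

View pics/o.png

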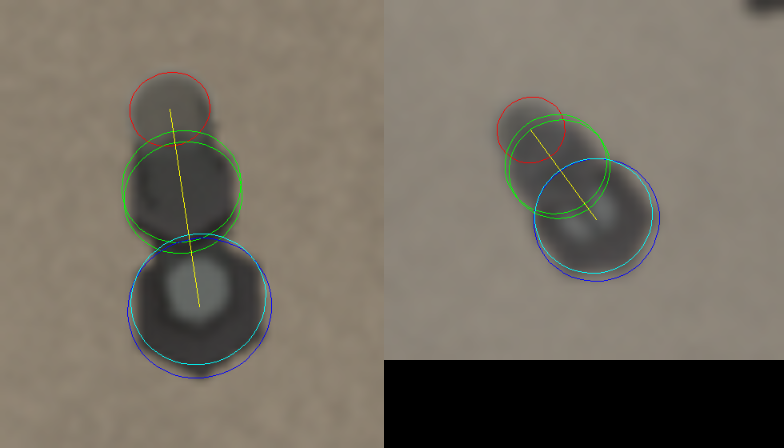

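Candidates for the tall cylinder are the two hex-footed cylinders, side (295,315)/top (249,183) and side (340,295)/top (270,217). The first one fits a 200 mm height and a 32 mm tube in both overlays, so I choose it; the other is the short one. The free place is top (353,164), and the look-alike red beaker is at top (391,261).

```bash
cat > go.py <<'E'
import sys,numpy as np
from scipy.spatial.transform import Rotation as R
from plant import ctrl
def rel(pos,yaw,o=None):
    o=o or ctrl.get_obs(); A=R.from_euler('xyz',o["orientation"],degrees=True); B=R.from_euler('xyz',[180,0,yaw],degrees=True)
    return np.r_[(A.inv()*B).as_rotvec(),A.inv().apply(np.array(pos)-o["tool_pos"])].round(4)
if __name__=="__main__":
    print(rel(eval(sys.argv[1]),float(sys.argv[2])).tolist())
E
python3 go.py '[.5955,.291,.31]' -125
python3 -m creep '[[0,0,0.15,0,0,-0.02,1],[0,0,0.3,0.04,0.017,-0.02,1],[0,0,0.42,0.08,0.034,-0.02,1],[0,0,0.54,0.12,0.051,-0.02,1],[0,0,0.66,0.16,0.068,-0.02,1],[0,0,0.78,0.2,0.085,-0.02,1],[0,0,0.9,0.24,0.102,-0.02,1],[0,0,1.02,0.28,0.119,-0.02,1],[0,0,1.14,0.32,0.136,-0.02,1],[0,0,1.26,0.36,0.153,-0.02,1],[0,0,1.38,0.4,0.17,-0.02,1],[0,0,1.5,0.43,0.184,-0.02,1]]'
python3 go.py '[.5955,.291,.31]' -125
```

```text
[0.0009, -0.0014, 1.8278, 0.4578, 0.1954, -0.0183]
clock: 1.1
tool_pos: [0.5679, 0.3165, 0.3119]
orientation: [180.0, -0.0, -106.6]
force: [1.2, 1.1, 0.7]
opening: 0.0877
[0.0003, -0.0004, 0.3219, 0.0166, -0.0338, 0.0019]
```

```bash
python3 -m creep '[[0,0,0.11,0.005,-0.011,0,1],[0,0,0.22,0.011,-0.022,0,1],[0,0,0.322,0.0166,-0.0338,0,1],[0,0,0.322,0.0166,-0.0338,0,1]]'
python3 - <<'E'
from h import *
s=ctrl.snapshot("side");t=ctrl.snapshot("top")
crop(s,240,230,110,120,5,"s4");crop(t,210,140,90,90,6,"t4")
E
python3 go.py '[.5955,.291,.21]' -125
```

```text
clock: 1.43
tool_pos: [0.5958, 0.291, 0.3113]
orientation: [180.0, -0.1, -125.1]
force: [-0.2, -0.0, -0.1]
opening: 0.0875
[0.0005, -0.001, 0.007, 0.0006, -0.0015, 0.1015]
```

View pics/s4.png

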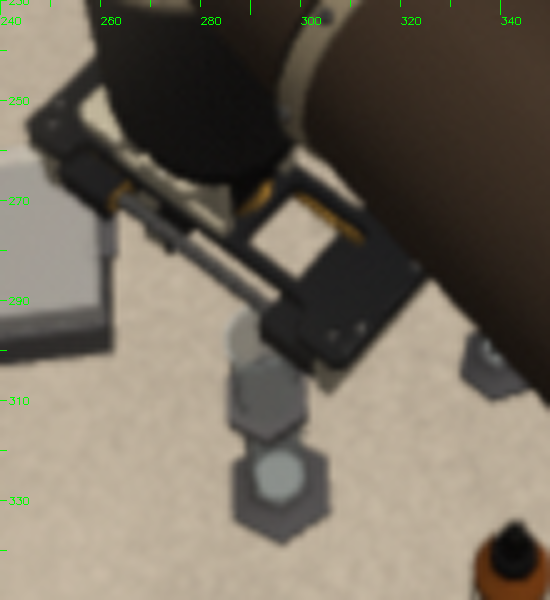

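View pics/t4.png

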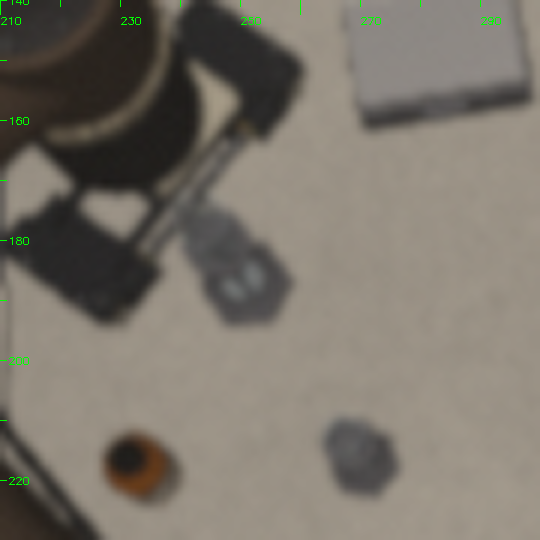

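The gripper hangs over the tube (side about (290,290)), with the jaws open along the expected diagonal and the neighbours clear. Next I descend.

```bash
python3 -m creep '[[0,0,0,0,-0.001,0.012,1],[0,0,0,0,-0.001,0.024,1],[0,0,0,0,-0.001,0.036,1],[0,0,0,0,-0.001,0.048,1],[0,0,0,0,-0.001,0.06,1],[0,0,0,0,-0.001,0.072,1],[0,0,0,0,-0.001,0.082,1],[0,0,0,0,-0.001,0.09,1],[0,0,0,0,-0.001,0.096,1],[0,0,0,0,-0.001,0.1,1],[0,0,0,0,-0.001,0.1,1]]'
python3 - <<'E'
from h import *
s=ctrl.snapshot("side");t=ctrl.snapshot("top")
crop(s,240,240,110,110,5,"s5");crop(t,210,140,90,90,6,"t5")
o=ctrl.get_obs();print(o["force"],o["tool_pos"])
E
```

```text
clock: 2.45
tool_pos: [0.5952, 0.2921, 0.2113]
orientation: [180.0, -0.1, -124.7]
force: [-0.4, -0.3, 1.0]
opening: 0.0876
[0.0466068  0.77085948 0.16356188] [0.59566405 0.29231056 0.21249414]
```

View pics/s5.png

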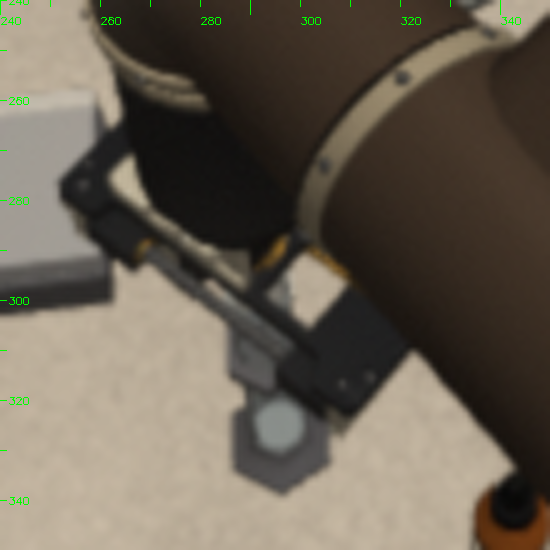

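View pics/t5.png

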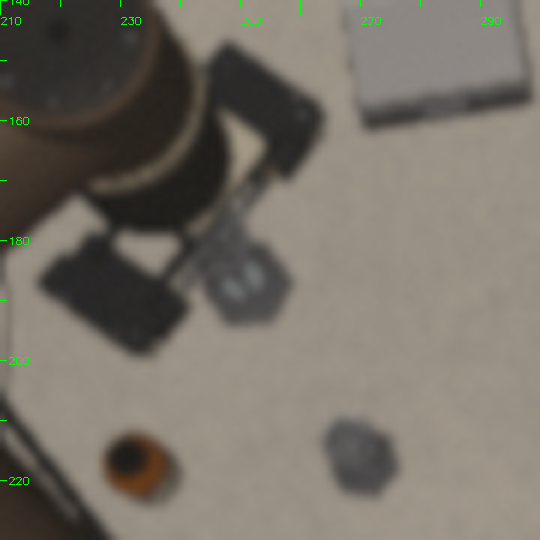

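The tube sits between the fingers, slightly nearer the right-hand pad in the side view (about (290,297)), and the foot at (295,325) has not moved. Next I close.

```bash
python3 -m creep '[[0,0,0,0,0,0,0.6],[0,0,0,0,0,0,0.5],[0,0,0,0,0,0,0.4],[0,0,0,0,0,0,0.3],[0,0,0,0,0,0,0.2],[0,0,0,0,0,0,0.1],[0,0,0,0,0,0,0],[0,0,0,0,0,0,0],[0,0,0,0,0,0,0],[0,0,0,0,0,0,0]]'
python3 - <<'E'
from h import *
s=ctrl.snapshot("side");t=ctrl.snapshot("top")
crop(s,240,240,110,110,5,"s6");crop(t,210,140,90,90,6,"t6")
o=ctrl.get_obs();print(o["force"],o["tool_pos"],o["opening"],o["orientation"])
E
```

```text
clock: 3.38
tool_pos: [0.5954, 0.2922, 0.2122]
orientation: [180.0, -0.0, -124.7]
force: [-0.7, -0.7, 0.5]
opening: 0.0317
[ 0.5746696  -0.20957949  0.73417362] [0.5954177  0.29222162 0.2121443 ] 0.03165452575790394 [ 1.79999101e+02 -4.67803532e-03 -1.24661194e+02]
```

View pics/s6.png

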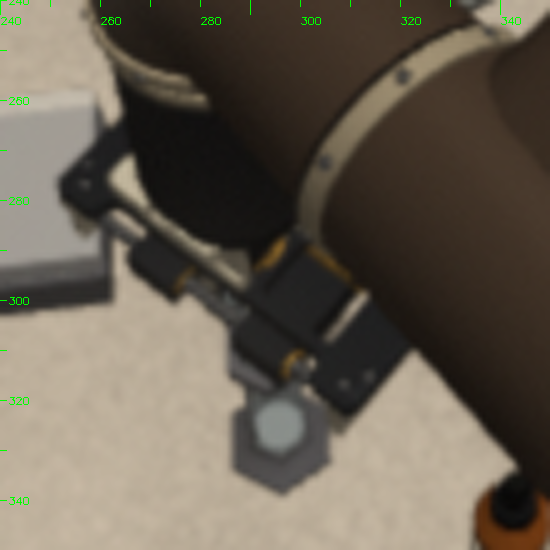

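The opening of 31.7 mm matches the 32 mm tube and the foot at (295,325) stayed put. Next I lift.

```bash
python3 -m creep '[[0,0,0,0,0,-0.004,0],[0,0,0,0,0,-0.012,0],[0,0,0,0,0,-0.022,0],[0,0,0,0,0,-0.034,0],[0,0,0,0,0,-0.046,0],[0,0,0,0,0,-0.058,0],[0,0,0,0,0,-0.07,0],[0,0,0,0,0,-0.082,0],[0,0,0,0,0,-0.092,0],[0,0,0,0,0,-0.1,0],[0,0,0,0,0,-0.103,0],[0,0,0,0,0,-0.104,0]]'
python3 go.py '[.6886,-.1327,.312]' -125
```

```text
clock: 4.48
tool_pos: [0.5955, 0.2924, 0.3169]
orientation: [-180.0, 0.1, -124.7]
force: [0.3, 0.6, -2.3]
opening: 0.0317
[-0.0001, 0.001, 0.0058, 0.2967, -0.3183, 0.0047]
```

```bash
python3 -m creep '[[0,0,0,0.003,-0.003,0,0],[0,0,0,0.009,-0.01,0,0],[0,0,0,0.018,-0.019,0,0],[0,0,0,0.03,-0.032,0,0],[0,0,0,0.043,-0.046,0,0],[0,0,0,0.056,-0.06,0,0],[0,0,0,0.07,-0.075,0,0],[0,0,0,0.084,-0.09,0,0],[0,0,0,0.098,-0.105,0,0],[0,0,0,0.112,-0.12,0,0],[0,0,0,0.126,-0.135,0,0],[0,0,0,0.138,-0.148,0,0]]'
python3 go.py '[.6886,-.1327,.312]' -125
```

```text
clock: 5.48
tool_pos: [0.6385, 0.0919, 0.3157]
orientation: [180.0, -0.1, -124.7]
force: [0.4, -0.5, -1.4]
opening: 0.0313
[0.0005, -0.0009, 0.0048, 0.1561, -0.1691, 0.0038]
```

```bash
python3 -m creep '[[0,0,0,0.014,-0.015,0,0],[0,0,0,0.028,-0.03,0,0],[0,0,0,0.043,-0.046,0,0],[0,0,0,0.058,-0.062,0,0],[0,0,0,0.073,-0.078,0,0],[0,0,0,0.088,-0.094,0,0],[0,0,0,0.103,-0.11,0,0],[0,0,0,0.118,-0.126,0,0],[0,0,0,0.132,-0.141,0,0],[0,0,0,0.145,-0.155,0,0],[0,0,0,0.154,-0.165,0,0],[0,0,0,0.1587,-0.1703,0,0]]'
python3 -m creep '[[0,0,0.005,0,0,0,0],[0,0,0.005,0,0,0,0],[0,0,0.005,0,0,0,0]]'
python3 - <<'E'
from h import *
s=ctrl.snapshot("side");t=ctrl.snapshot("top")
cv2.imwrite("pics/side7.png",s);cv2.imwrite("pics/top7.png",t)
crop(s,240,130,120,120,5,"s7");crop(t,290,120,130,110,6,"t7")
o=ctrl.get_obs();print(o["force"],o["tool_pos"],o["opening"],o["orientation"])
E
```

```text
clock: 6.48
tool_pos: [0.6881, -0.1354, 0.3155]
orientation: [180.0, -0.1, -124.8]
force: [0.2, 0.5, -1.7]
opening: 0.0314
clock: 6.73
tool_pos: [0.6883, -0.1322, 0.3161]
orientation: [180.0, 0.0, -124.9]
force: [-0.0, -0.6, -1.8]
opening: 0.0316
[ 0.31346354  0.17252789 -1.04721836] [ 0.68841443 -0.13186428  0.31632214] 0.03139923180939852 [-1.79997515e+02  1.03677884e-02 -1.24885495e+02]
```

View pics/s7.png

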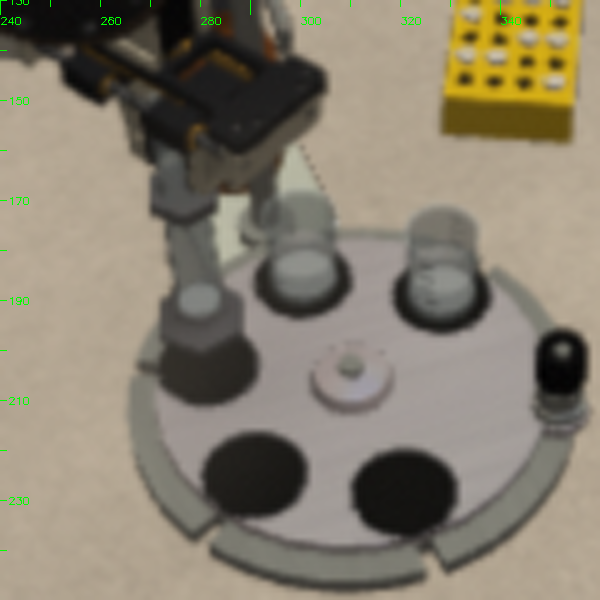

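View pics/t7.png

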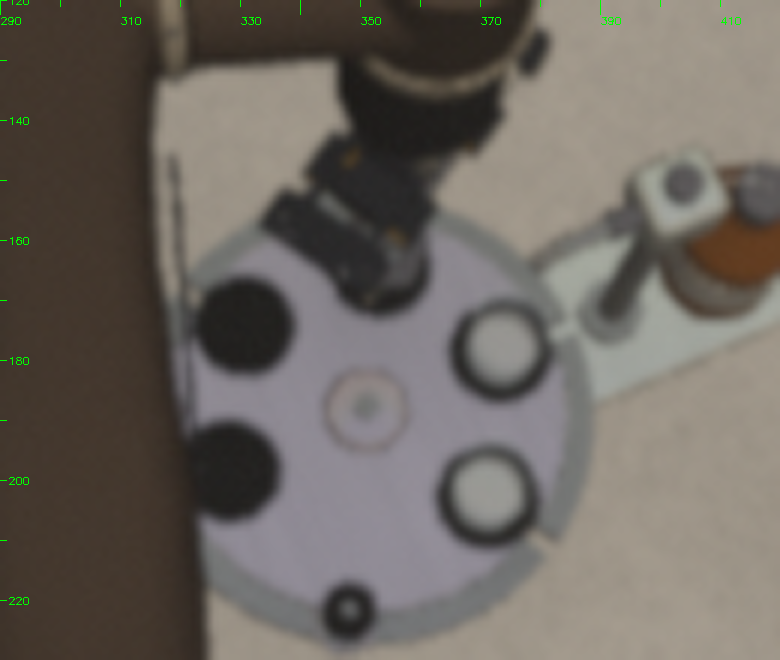

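```bash
cat > ov.py <<'E'
from h import *
import sys
def run(x,y,z0,a,tag,hexph=None,imgs=None):
    s,t=imgs
    fx,fy=.587+.102*np.cos(np.radians(-65.05+a)),-.1237+.102*np.sin(np.radians(-65.05+a))
    it=[((0,0,255),circ(x,y,z0+.2,.016),True),((0,255,0),circ(x,y,z0+.129,.025),True),((255,0,0),circ(x,y,z0,.033),True),((0,255,255),np.array([[x,y,z0],[x,y,z0+.2]]),False),((255,0,255),circ(fx,fy,.055,.035),True)]
    overlay(s,"side",250,140,75,80,8,"a",it); overlay(t,"top",320,130,75,65,8,"b",it)
    i1=cv2.imread("pics/a.png");i2=cv2.imread("pics/b.png")
    H=max(i1.shape[0],i2.shape[0]); o=np.zeros((H,i1.shape[1]+i2.shape[1],3),np.uint8);o[:i1.shape[0],:i1.shape[1]]=i1;o[:i2.shape[0],i1.shape[1]:]=i2
    cv2.imwrite(f"pics/{tag}.png",cv2.resize(o,None,fx=.66,fy=.66))
E
python3 - <<'E'
from ov import *
run(.6884,-.1325,.104,60,"ov7",imgs=(cv2.imread("pics/side7.png"),cv2.imread("pics/top7.png")))
E
```

```text
(no output)
```

View pics/ov7.png

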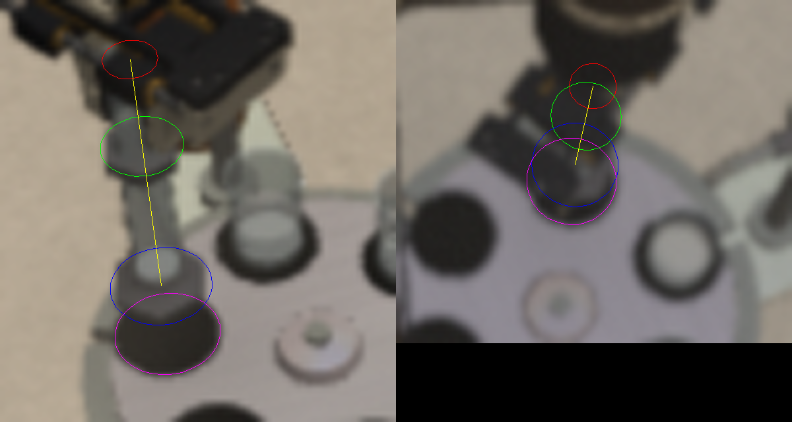

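The model overlay (foot, collar, place ellipse) agrees with both pictures to within about 1–2 mm. Next I lower.

```bash
python3 -m creep '[[0,0,0,0,0,0.003,0],[0,0,0,0,0,0.008,0],[0,0,0,0,0,0.014,0],[0,0,0,0,0,0.02,0],[0,0,0,0,0,0.026,0],[0,0,0,0,0,0.032,0],[0,0,0,0,0,0.037,0],[0,0,0,0,0,0.041,0],[0,0,0,0,0,0.043,0],[0,0,0,0,0,0.044,0],[0,0,0,0,0,0.044,0],[0,0,0,0,0,0.044,0]]'
python3 - <<'E'
from ov import *
s=ctrl.snapshot("side");t=ctrl.snapshot("top")
o=ctrl.get_obs();p=o["tool_pos"];print(o["force"],o["tool_pos"])
run(p[0],p[1]-.001,p[2]-.212,60,"ov8",imgs=(s,t))
E
```

```text
clock: 7.83
tool_pos: [0.6886, -0.1329, 0.2725]
orientation: [-180.0, 0.0, -125.0]
force: [0.5, 0.0, -1.7]
opening: 0.0317
[ 0.12723571  0.06656598 -1.92686868] [ 0.68863596 -0.13287858  0.27256804]
```

View pics/ov8.png

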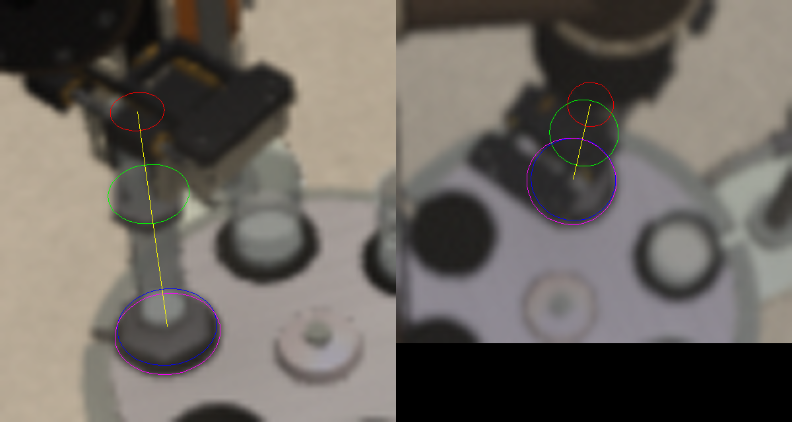

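The foot sits inside the magenta place ellipse, centred to within about 1 mm. Next come fine steps down to contact.

```bash
python3 -m creep '[[0,0,0,0,0,0.001,0],[0,0,0,0,0,0.002,0],[0,0,0,0,0,0.003,0],[0,0,0,0,0,0.004,0],[0,0,0,0,0,0.004,0],[0,0,0,0,0,0.004,0]]'
python3 -m creep '[[0,0,0,0,0,0.0005,0],[0,0,0,0,0,0.001,0],[0,0,0,0,0,0.001,0],[0,0,0,0,0,0.001,0]]'
```

```text
clock: 8.43
tool_pos: [0.6885, -0.1328, 0.268]
orientation: [180.0, -0.0, -124.9]
force: [0.3, -0.3, -1.8]
opening: 0.0314
clock: 8.77
tool_pos: [0.6885, -0.1328, 0.2672]
orientation: [-180.0, 0.0, -124.9]
force: [0.2, 0.5, -1.8]
opening: 0.0312
```

```bash
for i in 1 2 ; do python3 -m creep '[[0,0,0,0,0,0.0005,0],[0,0,0,0,0,0.001,0],[0,0,0,0,0,0.001,0]]' | egrep 'tool|force'; done
```

```text
tool_pos: [0.6885, -0.1329, 0.2671]
force: [-2.3, 0.3, 4.7]
tool_pos: [0.6886, -0.133, 0.2671]
force: [-4.1, 1.8, 8.6]
```

Contact is at TCP z 0.267 with a slight press. I take most of it off, then open gently.

```bash
python3 -m creep '[[0,0,0,0,0,-0.0006,0],[0,0,0,0,0,-0.0012,0],[0,0,0,0,0,-0.0012,0]]' | egrep 'tool|force'
python3 -m creep '[[0,0,0,0,0,0,0.38],[0,0,0,0,0,0,0.42],[0,0,0,0,0,0,0.5],[0,0,0,0,0,0,0.6],[0,0,0,0,0,0,0.7],[0,0,0,0,0,0,0.85],[0,0,0,0,0,0,1],[0,0,0,0,0,0,1],[0,0,0,0,0,0,1]]'
python3 - <<'E'
from ov import *
s=ctrl.snapshot("side");t=ctrl.snapshot("top")
o=ctrl.get_obs();p=o["tool_pos"];print(o["force"],o["tool_pos"])
run(p[0],p[1],.055,60,"ov9",imgs=(s,t))
E
```

```text
tool_pos: [0.6886, -0.1331, 0.2671]
force: [-2.8, 0.4, 6.0]
clock: 10.27
tool_pos: [0.6885, -0.1328, 0.2663]
orientation: [180.0, 0.0, -124.9]
force: [0.4, 0.7, -0.0]
opening: 0.0781
[ 0.14311538 -1.06922219  0.50527904] [ 0.6885034  -0.13282783  0.26636435]
```

View pics/ov9.png

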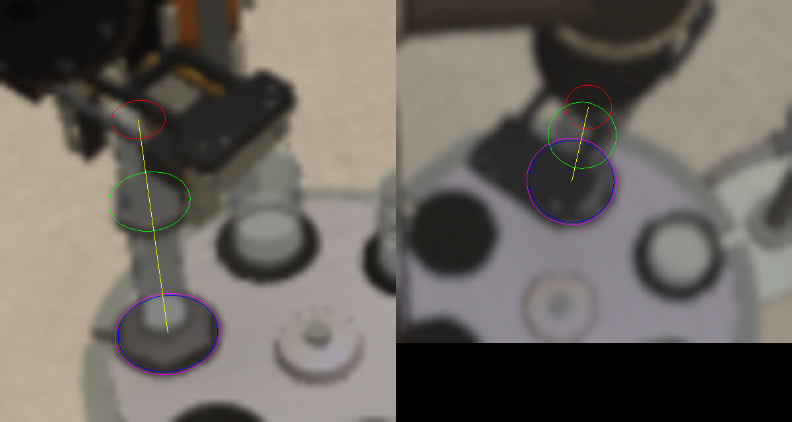

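The cylinder stands released with its foot in the middle of its place. Next I rise straight up.

```bash
python3 -m creep '[[0,0,0,0,0,0,1],[0,0,0,0,0,-0.006,1],[0,0,0,0,0,-0.016,1],[0,0,0,0,0,-0.028,1],[0,0,0,0,0,-0.04,1],[0,0,0,0,0,-0.052,1],[0,0,0,0,0,-0.064,1],[0,0,0,0,0,-0.076,1],[0,0,0,0,0,-0.086,1],[0,0,0,0,0,-0.092,1],[0,0,0,0,0,-0.092,1]]'
python3 go.py '[.45,-.1,.36]' -95
python3 go.py '[.4426,-.1111,.30]' -5
```

```text
clock: 11.28
tool_pos: [0.6889, -0.133, 0.3604]
orientation: [-179.9, 0.1, -124.9]
force: [0.0, 0.2, 0.2]
opening: 0.0875
[-0.0026, 0.0007, -0.5227, 0.1099, 0.2147, -0.0002]
[-0.0028, -0.0015, -2.0935, 0.1233, 0.2146, 0.0597]
```

```bash
python3 -m creep '[[0,0,0,0.01,0.018,0,1],[0,0,-0.1,0.02,0.036,0,1],[0,0,-0.2,0.031,0.054,0,1],[0,0,-0.3,0.041,0.072,0,1],[0,0,-0.42,0.052,0.09,0,1],[0,0,-0.54,0.062,0.108,0,1],[0,0,-0.66,0.072,0.126,0,1],[0,0,-0.78,0.083,0.144,0,1],[0,0,-0.9,0.093,0.162,0,1],[0,0,-1.02,0.103,0.18,0,1],[0,0,-1.14,0.113,0.197,0,1],[0,0,-1.26,0.1233,0.2146,0,1]]'
python3 go.py '[.4426,-.1111,.25]' -5
```

```text
clock: 12.28
tool_pos: [0.4407, -0.1109, 0.3577]
orientation: [180.0, 0.0, -52.4]
force: [0.4, -0.1, 0.9]
opening: 0.0873
[0.0005, 0.001, -0.8277, 0.0014, -0.0015, 0.1077]
```

```bash
python3 -m creep '[[0,0,-0.12,0,0,0.01,1],[0,0,-0.24,0,0,0.02,1],[0,0,-0.36,0,0,0.03,1],[0,0,-0.48,0,0,0.04,1],[0,0,-0.6,0,0,0.05,1],[0,0,-0.72,0,0,0.06,1],[0,0,-0.828,0,0,0.06,1],[0,0,-0.828,0,0,0.06,1]]'
python3 - <<'E'
from h import *
print(atz("top",(347.6,221.4),.116), tri((351.8,199),(347.6,221.4)))
s=ctrl.snapshot("side");t=ctrl.snapshot("top")
crop(s,290,150,110,90,6,"s10");crop(t,300,140,110,110,5,"t10")
E
python3 go.py '[.4426,-.1111,.20]' -5
```

```text
clock: 12.95
tool_pos: [0.4413, -0.111, 0.2973]
orientation: [180.0, 0.1, -5.0]
force: [0.5, -0.1, 0.1]
opening: 0.0876
[ 0.43970632 -0.11043727  0.116     ] (array([ 0.44173888, -0.11087598,  0.11688391]), np.float64(0.0030922859667326646))
[0.0001, 0.0004, -0.0093, 0.0008, 0.0, 0.0982]
```

View pics/s10.png

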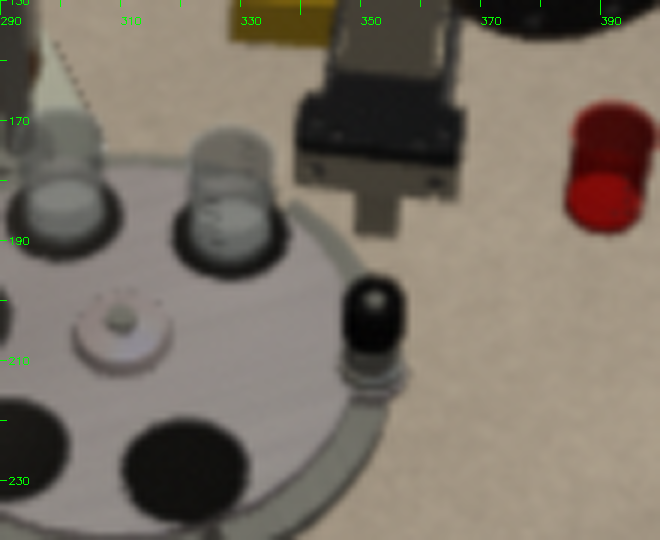

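View pics/t10.png

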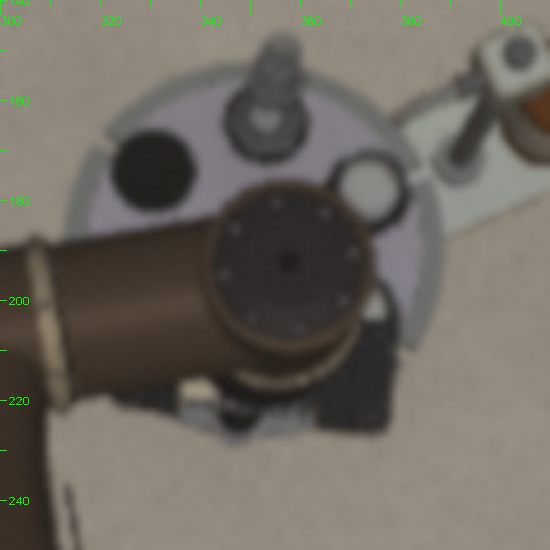

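The fingers are in line over the black knob (side (352,202)), clear of both beakers. Triangulation puts the knob top at (0.442,-0.111,0.117), which agrees with the station fit. Next I descend in two steps.

```bash
python3 -m creep '[[0,0,0,0.0008,0,0.012,1],[0,0,0,0.0008,0,0.026,1],[0,0,0,0.0008,0,0.04,1],[0,0,0,0.0008,0,0.054,1],[0,0,0,0.0008,0,0.068,1],[0,0,0,0.0008,0,0.08,1],[0,0,0,0.0008,0,0.092,1],[0,0,0,0.0008,0,0.103,1],[0,0,0,0.0008,0,0.112,1],[0,0,0,0.0008,0,0.116,1],[0,0,0,0.0008,0,0.116,1]]'
python3 - <<'E'
from h import *
s=ctrl.snapshot("side");t=ctrl.snapshot("top")
crop(s,290,150,110,90,6,"s11")
E
python3 go.py '[.4422,-.1111,.153]' -5
```

```text
clock: 13.97
tool_pos: [0.4425, -0.1111, 0.1817]
orientation: [180.0, 0.1, -5.4]
force: [0.5, 0.1, 0.5]
opening: 0.0877
[0.0001, -0.0004, -0.0062, -0.0009, 0.0001, 0.0298]
```

View pics/s11.png

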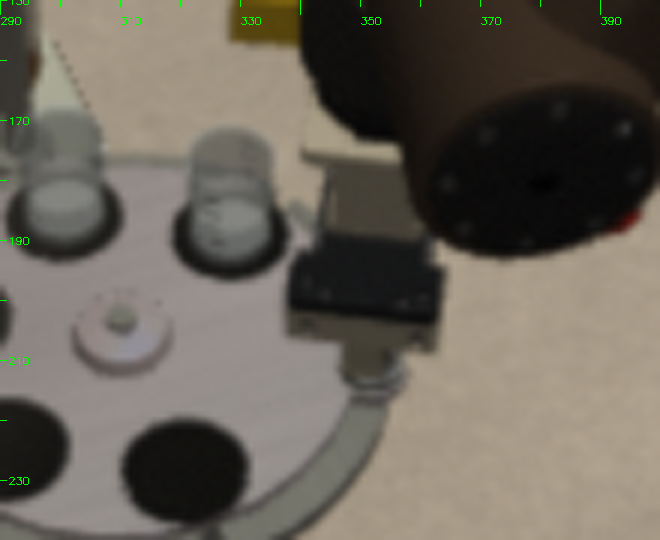

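The near finger stands in line with the knob and its housing (side (352,212)), with the tip just above the housing top. I go down the rest and close.

```bash
python3 -m creep '[[0,0,-0.006,-0.0006,0,0.007,1],[0,0,-0.006,-0.0006,0,0.014,1],[0,0,-0.006,-0.0006,0,0.02,1],[0,0,-0.006,-0.0006,0,0.025,1],[0,0,-0.006,-0.0006,0,0.028,1],[0,0,-0.006,-0.0006,0,0.0285,1]]'
python3 -m creep '[[0,0,0,0,0,0,0.6],[0,0,0,0,0,0,0.5],[0,0,0,0,0,0,0.4],[0,0,0,0,0,0,0.3],[0,0,0,0,0,0,0.2],[0,0,0,0,0,0,0.1],[0,0,0,0,0,0,0],[0,0,0,0,0,0,0],[0,0,0,0,0,0,0],[0,0,0,0,0,0,0]]'
```

```text
clock: 14.57
tool_pos: [0.4418, -0.111, 0.1531]
orientation: [180.0, 0.1, -5.0]
force: [-0.4, 0.1, 0.3]
opening: 0.0877
clock: 15.4
tool_pos: [0.4421, -0.1113, 0.1539]
orientation: [180.0, 0.0, -5.0]
force: [0.8, -3.3, 0.3]
opening: 0.0353
```

The knob is gripped (35.3 mm). Next I pull it up gradually and watch the force and height.

```bash
python3 -m creep '[[0,0,0,0,0,-0.002,0],[0,0,0,0,0,-0.004,0],[0,0,0,0,0,-0.006,0],[0,0,0,0,0,-0.008,0],[0,0,0,0,0,-0.01,0],[0,0,0,0,0,-0.012,0],[0,0,0,0,0,-0.013,0],[0,0,0,0,0,-0.013,0],[0,0,0,0,0,-0.013,0]]'
python3 - <<'E'
from h import *
s=ctrl.snapshot("side")
crop(s,290,150,110,90,6,"s12")
o=ctrl.get_obs();print(o["force"],o["tool_pos"])
E
```

```text
clock: 16.15
tool_pos: [0.442, -0.1109, 0.1667]
orientation: [-180.0, 0.0, -5.0]
force: [3.3, -0.7, -11.8]
opening: 0.0349
[  3.30631109  -0.76516275 -11.92450732] [ 0.4420447  -0.11088939  0.16666597]
```

View pics/s12.png

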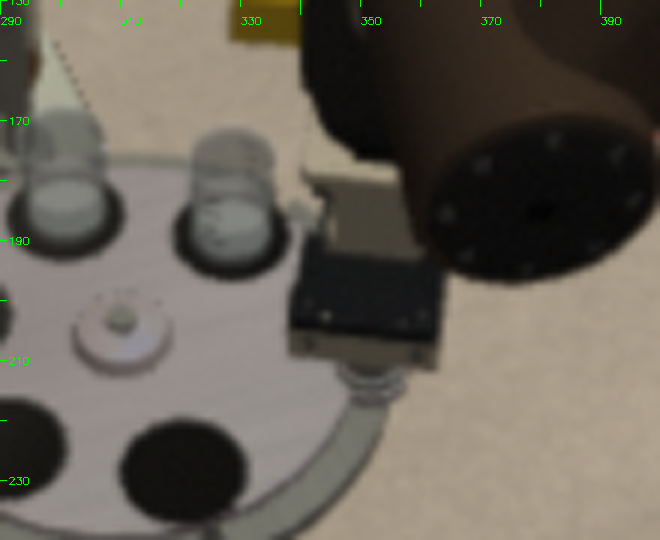

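The ring is up about 13 mm with about 12 N on it, so the pin is clear. I work out the arc rows next.

Run:
```python
import numpy as np
for L in([.2,.7,1.5,2.6,4,5.5,7,8.5,10,11.5,13,14.5],list(np.arange(1,13)*1.5),[1.5,3,4.5,5.8,6.9,7.8,8.5,9,9.3,9.4]):
    print([[round(np.radians(f),4),round(.145*(1-np.cos(np.radians(f))),4),round(-.145*np.sin(np.radians(f)),4)] for f in L])
```

```text
[[np.float64(0.0035), np.float64(0.0), np.float64(-0.0005)], [np.float64(0.0122), np.float64(0.0), np.float64(-0.0018)], [np.float64(0.0262), np.float64(0.0), np.float64(-0.0038)], [np.float64(0.0454), np.float64(0.0001), np.float64(-0.0066)], [np.float64(0.0698), np.float64(0.0004), np.float64(-0.0101)], [np.float64(0.096), np.float64(0.0007), np.float64(-0.0139)], [np.float64(0.1222), np.float64(0.0011), np.float64(-0.0177)], [np.float64(0.1484), np.float64(0.0016), np.float64(-0.0214)], [np.float64(0.1745), np.float64(0.0022), np.float64(-0.0252)], [np.float64(0.2007), np.float64(0.0029), np.float64(-0.0289)], [np.float64(0.2269), np.float64(0.0037), np.float64(-0.0326)], [np.float64(0.2531), np.float64(0.0046), np.float64(-0.0363)]]
[[np.float64(0.0262), np.float64(0.0), np.float64(-0.0038)], [np.float64(0.0524), np.float64(0.0002), np.float64(-0.0076)], [np.float64(0.0785), np.float64(0.0004), np.float64(-0.0114)], [np.float64(0.1047), np.float64(0.0008), np.float64(-0.0152)], [np.float64(0.1309), np.float64(0.0012), np.float64(-0.0189)], [np.float64(0.1571), np.float64(0.0018),
[... 325 characters left out ...]
0.0412)], [np.float64(0.3142), np.float64(0.0071), np.float64(-0.0448)]]
[[np.float64(0.0262), np.float64(0.0), np.float64(-0.0038)], [np.float64(0.0524), np.float64(0.0002), np.float64(-0.0076)], [np.float64(0.0785), np.float64(0.0004), np.float64(-0.0114)], [np.float64(0.1012), np.float64(0.0007), np.float64(-0.0147)], [np.float64(0.1204), np.float64(0.0011), np.float64(-0.0174)], [np.float64(0.1361), np.float64(0.0013), np.float64(-0.0197)], [np.float64(0.1484), np.float64(0.0016), np.float64(-0.0214)], [np.float64(0.1571), np.float64(0.0018), np.float64(-0.0227)], [np.float64(0.1623), np.float64(0.0019), np.float64(-0.0234)], [np.float64(0.1641), np.float64(0.0019), np.float64(-0.0237)]]
```

```bash
python3 -m creep '[[0,0,0.0035,0,-0.0005,0,0],[0,0,0.0122,0,-0.0018,0,0],[0,0,0.0262,0,-0.0038,0,0],[0,0,0.0454,0.0001,-0.0066,0,0],[0,0,0.0698,0.0004,-0.0101,0,0],[0,0,0.096,0.0007,-0.0139,0,0],[0,0,0.1222,0.0011,-0.0177,0,0],[0,0,0.144,0.0015,-0.0208,0,0],[0,0,0.161,0.0019,-0.0232,0,0],[0,0,0.17,0.0021,-0.0245,0,0],[0,0,0.1745,0.0022,-0.0252,0,0]]'
python3 - <<'E'
from h import *
s=ctrl.snapshot("side");t=ctrl.snapshot("top")
crop(s,250,130,125,120,5,"s13")
o=ctrl.get_obs();print(o["force"],o["tool_pos"])
p=o["tool_pos"][:2]-[.587,-.1237]; print(np.hypot(*p),np.degrees(np.arctan2(p[1],p[0])))
E
```

```text
clock: 17.12
tool_pos: [0.4466, -0.0859, 0.1669]
orientation: [180.0, -0.0, -15.0]
force: [3.3, -3.2, -9.8]
opening: 0.0354
[  3.36863416  -1.69280981 -12.35736859] [ 0.4466497  -0.08596646  0.16688456]
0.14533418653441416 164.9517188908684
```

View pics/s13.png

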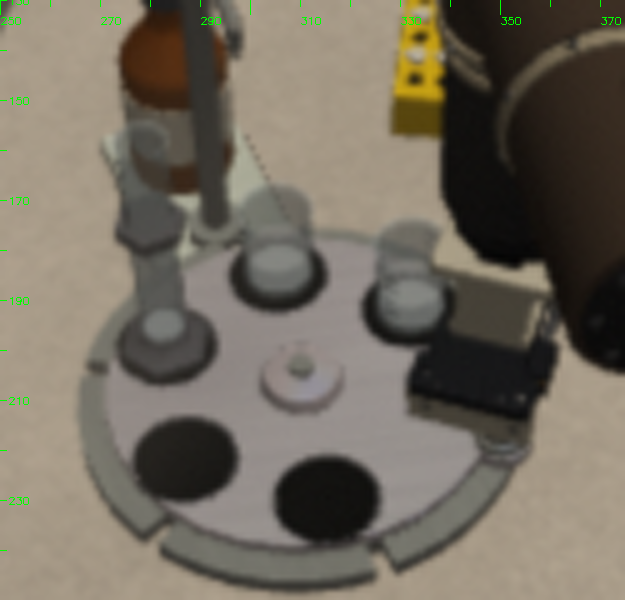

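The table has turned about 10° clockwise, everything is standing, the ring is still up, and the side forces are small. I go on.

```bash
python3 -m creep '[[0,0,0.0035,0,-0.0005,0,0],[0,0,0.0122,0,-0.0018,0,0],[0,0,0.0262,0,-0.0038,0,0],[0,0,0.0454,0.0001,-0.0066,0,0],[0,0,0.0698,0.0004,-0.0101,0,0],[0,0,0.096,0.0007,-0.0139,0,0],[0,0,0.1222,0.0011,-0.0177,0,0],[0,0,0.1484,0.0016,-0.0214,0,0],[0,0,0.1745,0.0022,-0.0252,0,0],[0,0,0.2007,0.0029,-0.0289,0,0],[0,0,0.2269,0.0037,-0.0326,0,0],[0,0,0.2531,0.0046,-0.0363,0,0]]'
python3 -m creep '[[0,0,0.0262,0,-0.0038,0,0],[0,0,0.0524,0.0002,-0.0076,0,0],[0,0,0.0785,0.0004,-0.0114,0,0],[0,0,0.1047,0.0008,-0.0152,0,0],[0,0,0.1309,0.0012,-0.0189,0,0],[0,0,0.1571,0.0018,-0.0227,0,0],[0,0,0.1833,0.0024,-0.0264,0,0],[0,0,0.2094,0.0032,-0.0301,0,0],[0,0,0.2356,0.004,-0.0338,0,0],[0,0,0.2618,0.0049,-0.0375,0,0],[0,0,0.288,0.006,-0.0412,0,0],[0,0,0.3142,0.0071,-0.0448,0,0]]'
python3 -m creep '[[0,0,0.0262,0,-0.0038,0,0],[0,0,0.0524,0.0002,-0.0076,0,0],[0,0,0.0785,0.0004,-0.0114,0,0],[0,0,0.1047,0.0008,-0.0152,0,0],[0,0,0.1309,0.0012,-0.0189,0,0],[0,0,0.1571,0.0018,-0.0227,0,0],[0,0,0.1833,0.0024,-0.0264,0,0],[0,0,0.2094,0.0032,-0.0301,0,0],[0,0,0.2356,0.004,-0.0338,0,0],[0,0,0.25,0.0045,-0.0359,0,0],[0,0,0.2585,0.0048,-0.0371,0,0],[0,0,0.2618,0.0049,-0.0375,0,0]]'
python3 - <<'E'
from h import *
s=ctrl.snapshot("side");t=ctrl.snapshot("top")
crop(s,250,130,125,120,5,"s14")
o=ctrl.get_obs();print(o["force"],o["tool_pos"],o["orientation"])
p=o["tool_pos"][:2]-[.587,-.1237]; print(np.hypot(*p),np.degrees(np.arctan2(p[1],p[0])))
E
```

```text
clock: 18.22
tool_pos: [0.4607, -0.0523, 0.167]
orientation: [180.0, -0.0, -29.5]
force: [4.8, -4.7, -11.4]
opening: 0.0351
clock: 19.22
tool_pos: [0.489, -0.0173, 0.167]
orientation: [180.0, -0.1, -47.5]
force: [6.8, -8.2, -12.4]
opening: 0.0357
clock: 20.22
tool_pos: [0.5196, 0.0039, 0.1667]
orientation: [179.9, -0.1, -62.5]
force: [5.7, -8.3, -11.1]
opening: 0.0352
[  6.12326652  -8.24812086 -11.55462026] [0.51966019 0.00393382 0.16675671] [ 1.79923725e+02 -8.01523371e-02 -6.24626527e+01]
0.14430884263095448 117.81620345178662
```

View pics/s14.png

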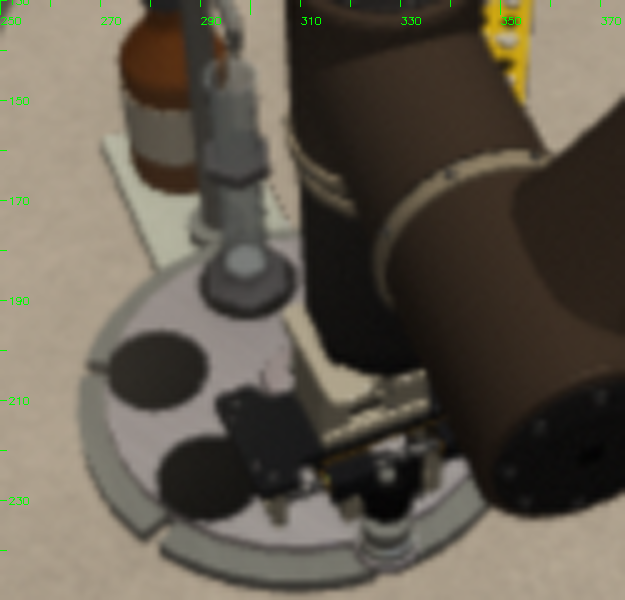

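57.5° is done and the cylinder is nearly under the nozzle (side (296,185) foot). I ease about 1 mm inward to relieve the 10 N radial force, do the last 2.5°, and look.

```bash
python3 -m creep '[[0,0,0.007,0.0003,-0.001,0,0],[0,0,0.016,0.0006,-0.0023,0,0],[0,0,0.026,0.001,-0.0038,0,0],[0,0,0.035,0.0011,-0.0051,0,0],[0,0,0.041,0.0011,-0.006,0,0],[0,0,0.0436,0.0011,-0.0063,0,0],[0,0,0.0436,0.0011,-0.0063,0,0]]'
python3 - <<'E'
from h import *
s=ctrl.snapshot("side");t=ctrl.snapshot("top")
crop(s,250,130,125,120,5,"s15");crop(t,310,140,100,90,7,"t15")
o=ctrl.get_obs();print(o["force"],o["tool_pos"],o["orientation"])
p=o["tool_pos"][:2]-[.587,-.1237]; print(np.hypot(*p),np.degrees(np.arctan2(p[1],p[0])))
E
```

```text
clock: 20.9
tool_pos: [0.5254, 0.0066, 0.1666]
orientation: [179.9, -0.0, -65.0]
force: [4.3, -4.3, -10.5]
opening: 0.0354
[  3.98021559  -5.37043867 -11.4629414 ] [0.52539303 0.00653235 0.16662975] [ 1.79932652e+02 -2.08039512e-02 -6.49795009e+01]
0.14406902735481736 115.3166906540963
```

View pics/s15.png

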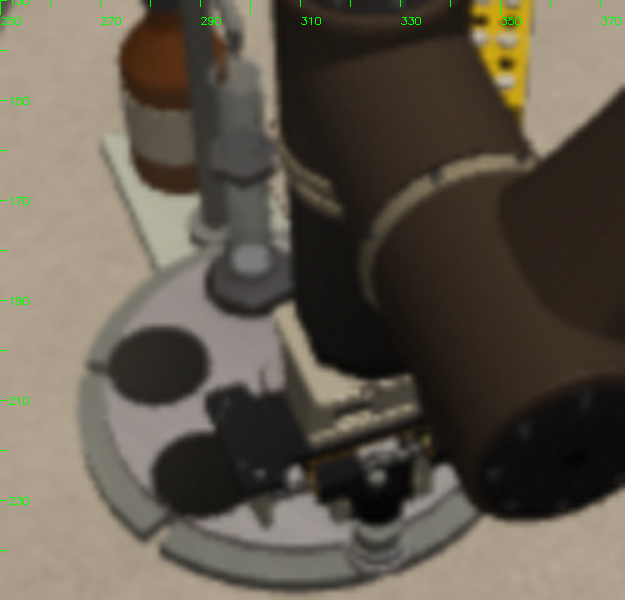

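View pics/t15.png

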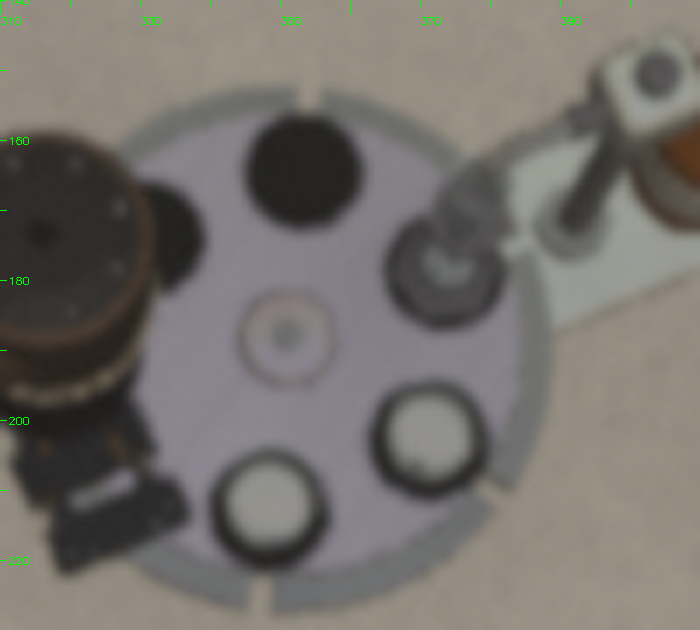

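Viewed from the top, the cylinder stands under the nozzle arm. Pin lowering: half-way first, to see from the force whether the pin enters the notch.

```bash
python3 -m creep '[[0,0,0,0,0,0.001,0],[0,0,0,0,0,0.002,0],[0,0,0,0,0,0.003,0],[0,0,0,0,0,0.004,0],[0,0,0,0,0,0.005,0],[0,0,0,0,0,0.006,0],[0,0,0,0,0,0.006,0],[0,0,0,0,0,0.006,0]]'
```

```text
clock: 21.67
tool_pos: [0.5254, 0.0065, 0.1608]
orientation: [179.9, -0.0, -65.0]
force: [3.0, -4.3, -8.7]
opening: 0.0356
```

The force of −8.7 N at about 7 mm lift is the spring alone, so the pin is entering the notch. I continue down.

```bash
python3 -m creep '[[0,0,0,0,0,0.001,0],[0,0,0,0,0,0.002,0],[0,0,0,0,0,0.003,0],[0,0,0,0,0,0.004,0],[0,0,0,0,0,0.005,0],[0,0,0,0,0,0.006,0],[0,0,0,0,0,0.007,0],[0,0,0,0,0,0.007,0]]'
```

```text
clock: 22.33
tool_pos: [0.5257, 0.0066, 0.1541]
orientation: [180.0, -0.0, -65.0]
force: [2.3, -4.0, -6.5]
opening: 0.0354
```

About 6.5 N is left at the starting height. I open the gripper and let the spring seat the ring.

```bash
python3 -m creep '[[0,0,0,0,0,0,0.42],[0,0,0,0,0,0,0.5],[0,0,0,0,0,0,0.6],[0,0,0,0,0,0,0.75],[0,0,0,0,0,0,0.9],[0,0,0,0,0,0,1],[0,0,0,0,0,0,1],[0,0,0,0,0,0,1]]'
python3 -m creep '[[0,0,0,0,0,-0.005,1],[0,0,0,0,0,-0.015,1],[0,0,0,0,0,-0.03,1],[0,0,0,0,0,-0.045,1],[0,0,0,0,0,-0.06,1],[0,0,0,0,0,-0.075,1],[0,0,0,0,0,-0.09,1],[0,0,0,0,0,-0.105,1],[0,0,0,0,0,-0.12,1],[0,0,0,0,0,-0.135,1],[0,0,0,0,0,-0.15,1],[0,0,0,0,0,-0.15,1]]'
python3 go.py '[.45,.3,.32]' -65
```

```text
clock: 23.0
tool_pos: [0.5257, 0.0071, 0.1539]
orientation: [-180.0, -0.0, -65.0]
force: [0.6, 0.3, -0.0]
opening: 0.0778
clock: 24.0
tool_pos: [0.5268, 0.0071, 0.3082]
orientation: [-179.7, -0.1, -64.9]
force: [-0.1, 0.0, 0.5]
opening: 0.0879
[-0.0056, -0.0016, 0.001, -0.2979, -0.0545, -0.012]
```

```bash
python3 -m creep '[[0,0,0,-0.01,-0.002,0,1],[0,0,0,-0.03,-0.006,0,1],[0,0,0,-0.06,-0.011,0,1],[0,0,0,-0.09,-0.017,0,1],[0,0,0,-0.12,-0.022,0,1],[0,0,0,-0.15,-0.028,0,1],[0,0,0,-0.18,-0.033,0,1],[0,0,0,-0.21,-0.039,0,1],[0,0,0,-0.24,-0.044,0,1],[0,0,0,-0.27,-0.05,0,1],[0,0,0,-0.298,-0.055,0,1],[0,0,0,-0.298,-0.055,0,1]]'
python3 - <<'E'
from h import *
s=ctrl.snapshot("side");t=ctrl.snapshot("top")
cv2.imwrite("pics/side16.png",s);cv2.imwrite("pics/top16.png",t)
crop(s,250,110,125,140,4,"s16");crop(t,310,140,100,90,7,"t16")
E
```

```text
clock: 25.0
tool_pos: [0.448, 0.3043, 0.3033]
orientation: [180.0, 0.0, -64.8]
force: [-0.3, -0.1, 0.7]
opening: 0.0876
```

View pics/s16.png

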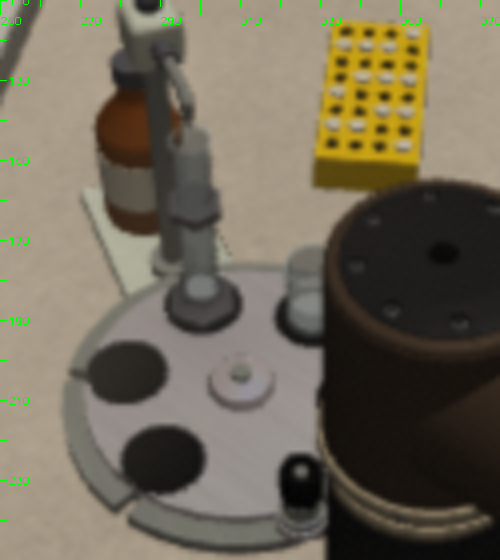

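View pics/t16.png

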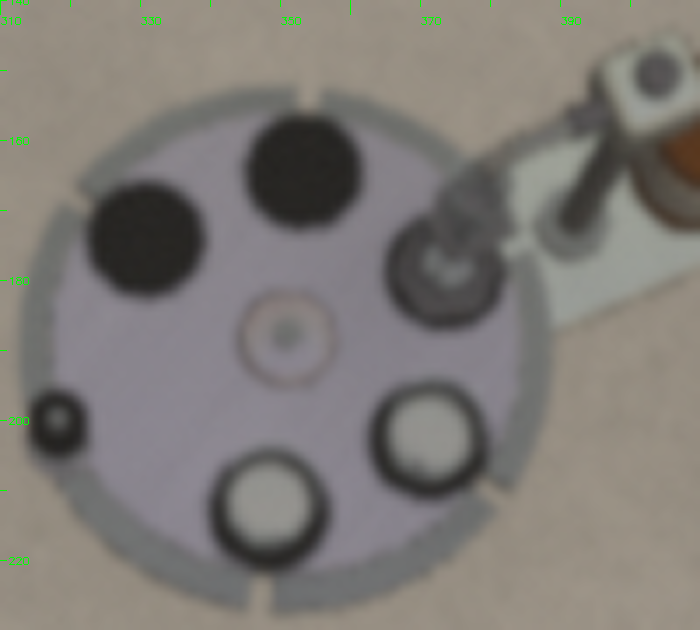

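View pics/side16.png

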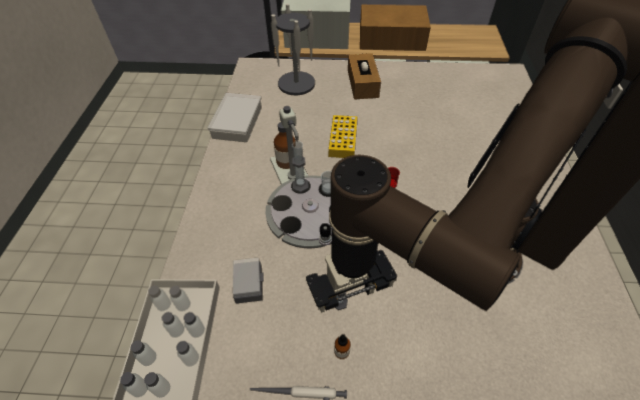

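The ring is now one notch round at top (317.5,199.5) and side (325,230). The cylinder is under the nozzle, and the beakers stand on their places. I check the ring height and angle with an overlay against the start picture, and the place positions.

Run:
```python
from h import *
R,G,M=(0,0,255),(0,255,0),(255,0,255)
def P(a,r): h=np.radians(-65.05+a); return .587+r*np.cos(h),-.1237+r*np.sin(h)
ims=[]
for tag,a in(("0",240),("16",180)):
    s=cv2.imread(f"pics/side{tag}.png");t=cv2.imread(f"pics/top{tag}.png")
    x,y=P(a,.145); it=[(G,circ(x,y,.116,.018),True),(R,circ(x,y,.125,.018),True),(G,circ(x,y,.08,.018),True)]
    u=proj("side",[x,y,.1])[0].astype(int); v=proj("top",[x,y,.1])[0].astype(int)
    overlay(s,"side",u[0]-16,u[1]-18,32,36,10,"a",it);overlay(t,"top",v[0]-16,v[1]-18,32,36,10,"b",it)
    ims.append(np.hstack([cv2.imread("pics/a.png"),cv2.imread("pics/b.png")]))
cv2.imwrite("pics/ovr.png",cv2.resize(np.vstack(ims),None,fx=.8,fy=.8))
s=cv2.imread("pics/side16.png");t=cv2.imread("pics/top16.png")
x,y=P(0,.102); N=circ(x,y,.27,.006)
it=[(M,circ(*P(a,.102),.055,.035),True) for a in(0,60,120,240,300)]
it+=[(R,circ(x,y,.255,.014),True),(G,circ(x,y,.055+.129,.025),True),((255,0,0),N,True)]+[((255,255,0),circ(*P(a,.102),.123,.027),True) for a in(240,300)]
overlay(s,"side",265,115,75,130,4,"a",it);overlay(t,"top",310,140,80,85,6,"b",it)
i1=cv2.imread("pics/a.png");i2=cv2.imread("pics/b.png");o=np.zeros((max(i1.shape[0],i2.shape[0]),i1.shape[1]+i2.shape[1],3),np.uint8);o[:i1.shape[0],:i1.shape[1]]=i1;o[:i2.shape[0],i1.shape[1]:]=i2
cv2.imwrite("pics/ovf.png",o)
```

```text
(no output)
```

View pics/ovr.png

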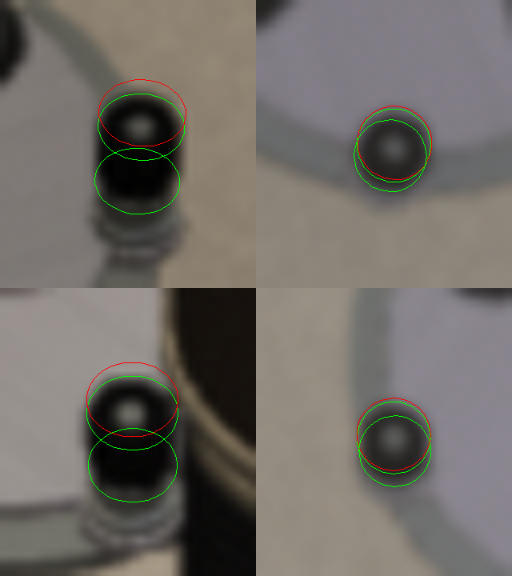

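View pics/ovf.png

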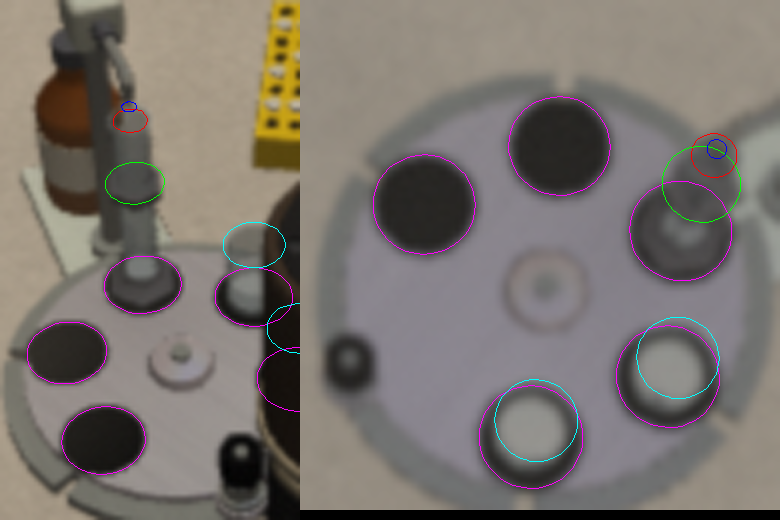

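The ring matches the start-picture fit (home height, not the red +9 mm outline), and all places are back on the notch angles. I move the arm aside for a last unobstructed look.

```bash
python3 -m creep '[[0,0,0,-0.01,0.002,0,1],[0,0,0,-0.035,0.005,0,1],[0,0,0,-0.07,0.01,0,1],[0,0,0,-0.105,0.015,0,1],[0,0,0,-0.14,0.02,0,1],[0,0,0,-0.175,0.025,0,1],[0,0,0,-0.21,0.03,0,1],[0,0,0,-0.245,0.035,0,1],[0,0,0,-0.28,0.04,0,1],[0,0,0,-0.315,0.045,0,1],[0,0,0,-0.35,0.05,0,1],[0,0,0,-0.385,0.054,0,1]]'
python3 -m creep '[[0,0,0,0,0,0,1],[0,0,0,0,0,0,1],[0,0,0,0,0,0,1],[0,0,0,0,0,0,1]]'
python3 - <<'E'
from h import *
s=ctrl.snapshot("side");t=ctrl.snapshot("top")
cv2.imwrite("pics/side17.png",s);cv2.imwrite("pics/top17.png",t)
crop(s,255,110,110,140,4,"s17")
E
```

```text
clock: 26.1
tool_pos: [0.2367, 0.6269, 0.3041]
orientation: [180.0, 0.0, -65.0]
force: [0.6, -0.1, 0.5]
opening: 0.0877
clock: 26.43
tool_pos: [0.2383, 0.6253, 0.304]
orientation: [180.0, -0.0, -65.0]
force: [0.2, -0.0, 0.6]
opening: 0.0876
```

View pics/side17.png

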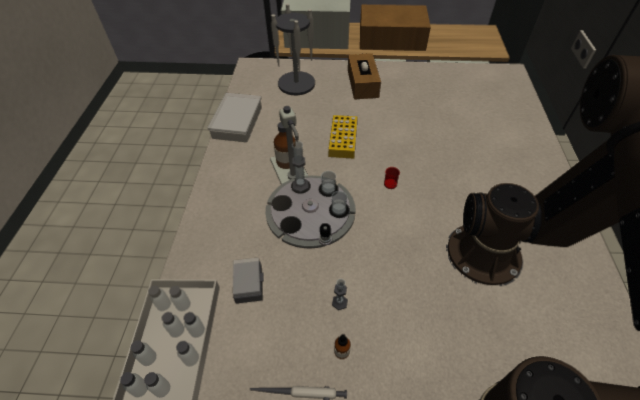

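View pics/s17.png

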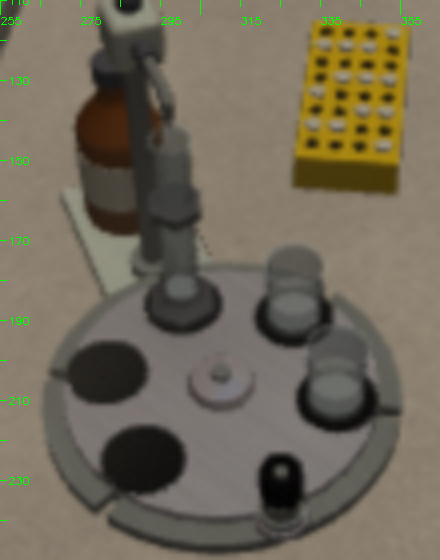

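View pics/top17.png

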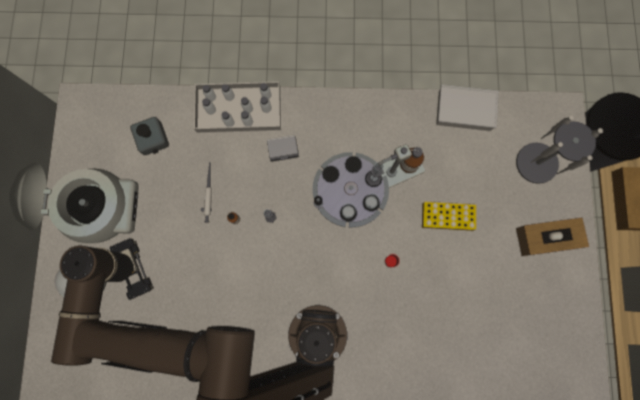

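The last pictures show the cylinder upright under the nozzle (side (299,160)), both beakers standing in the middle of their places (side (328,185) and (338,205)), the ring home at (325,232), and the bystanders where they were. I hand in.

```bash
python3 -c "
from plant import ctrl
print(ctrl.close_job())"
```

```text
the job is handed in; nothing more can be done
None
```

The tall cylinder is now upright under the nozzle. The turntable has gone clockwise by one notch and the index ring is back down. I handed the job in at about 26.5 s.

- **Placing:** I gripped the cylinder on the bare tube above the collar (31.7 mm opening). I lowered it onto the free place, pressing with about 9 N at most, and released it standing.
- **Turning:** I lifted the ring about 13 mm (12 N), carried it 60° round, and lowered it into the next notch, where only the spring's own force showed. Releasing the grip left the spring to seat the ring. The radial side force on the gripper reached about 10 N on the way, so I eased it inward.
- **Final checks:** The cylinder's foot is centred on its place to about 1–2 mm, and its mouth, drawn at the fitted place, encloses the nozzle tip. The ring is at its home height and the places are back on the notch angles. Both beakers stand in their places, and the other objects look unmoved in both views.
- **Disagreements:** The height of the places measured 52–53 mm, against 55 mm in the text. The drawn beaker outlines sat about 1–2 px off in the top view; I read this as the visible white disc being the beaker's base rather than its rim, and did not measure it separately.

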